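Stand the new brake pad in its leaning carrier

ROBOT

A 6-joint arm with a two-finger parallel gripper is mounted at the origin on the work surface. World frame = base frame: x ahead of the robot, y to its left, z up, the work surface at z = 0. Lengths are in m, angles in rad, forces in N, time in s.
With the tool pointing down it reaches from about 0.425 to 0.95 m from the base axis. Payload 3.5 kg.
Tool frame: the origin (TCP) lies between the finger pads; the fingertips stand 22 mm ahead of it and the grasp point (between the pads) lies 3 mm ahead of it; z points along the fingers, y is the line along which they close (so a half turn about z gives the same grasp; the last joint's range is limited). The gripper opens to 85 mm and grips with 20 to 120 N. Pads are 22 mm wide; open, the fingers measure 114 mm over their backs; the gripper's body (76 mm by 85 mm) begins 54 mm behind the grasp point. The pads swing forward as they close: fully open they stand 13 mm farther back than shut.
Start: joints at [-1.415, 0.286, 1.577, -0, 1.279, -0.15], TCP at [0.203, -0.644, 0.253] pointing down, gripper open.
Joint ranges: [-2.77, 2.77], [-0.9, 2.22], [0.21, 2.48], [-1.53, 4.67], [0.24, 2.81], [-2.84, 2.84]. Speed limits (rad/s): [2.79, 2.79, 3.14, 3.14, 3.14, 3.14].

INTERFACE

Orientations are given as a unit quaternion [x, y, z, w].
In Python, from station import bot, capture, hand_in, models gives the robot as it stands.
- The arm moves only by the shell command python3 -m pendant 'ROWS'. ROWS is JSON, one flat list of numbers, 7 for each row, row after row: the closure in counts, from 0 (fully open) to 255 (shut), then the shift along the tool's x, y, z in cm, then the turn, a rotation vector about the tool's x, y, z in rad. In form: [jaw, dx, dy, dz, wx, wy, wz, jaw, dx, dy, dz, wx, wy, wz, ...]. A call has 1 to 12 rows; each row shifts and turns the commanded pose from where the row before left it, along the tool's axes as they then stand; what a row does not reach is not made up. A row lasts 1/8 s, in which the tool goes at most 62.5 mm and 10.7 degrees, less where a joint would pass 70% of its speed; a pose out of reach is approached as far as the arm can. A call is refused whole if a number of a shift passes 6.25 or a number of a turn 0.188, either way. A call with a gripper value outside its range is refused whole. The fingers move at their own pace and stop on an object; the grip force is fixed at half the most. Time passes only in rows, so rows that do not move let the fingers close. It gives the time, the measured TCP pose, the force, the opening and the grip force at its end, in the units of the state.
- bot.observe(): the state, without advancing time (a new reading comes with each control period).
- capture(name): name is "scene" or "top"; returns a dict with "pixels" (480x640x3 uint8, red, green, blue), "depth" (480x640 float32, m along the optical axis (not along the pixel's ray), 0 where there is no reading), "mtx" (3x3 intrinsics, pixels), "rvec" (rotation vector, rad) and "tvec" (3), from world to camera coordinates, as OpenCV has them. Camera axes: x right, y down, z forward; pixel columns grow to the right and rows downward; lengths in m; the calibration is good to about 2 mm. A picture is of the moment at which its call begins.
- hand_in(): hands the job in; it is judged then, once.
Trained networks look in a picture, given as the dict that the camera call returned (one of the last four; its "shot" number tells which), for a name from the list of things; names that differ only in an ending like _2 or _b are one class to them, and where a whole thing is asked for, a point or a joint stands for the part that bears it (a point fixed in the world has none). Each returns a list of dicts, best first, with "score" (0 to 1); they miss things now and then, are a little off and sometimes report something else, mostly with a low value. They report only what shows in the picture. A call takes as long as a camera call.
- models.look_for(target, picture): "centre" ([x, y, z] in m, in world coordinates, good to about 4 mm: the middle of the surface that is visible of it).
- models.cut_out(target, picture): "mask" (480x640 bool, what is visible of it).
- models.tip_of(target, picture): "centre" ([x, y, z] in m, in world coordinates, good to about 4 mm: a listed point, or the origin of a listed thing).
The state is a dict: "time": time; "joints": joint angles; "qd": joint speeds; "effort": joint torques, N m; "tcp_pos": TCP position; "orientation": TCP orientation; "ft_force": force on the tool from outside, world axes, zero at the start; "wrist_torque": the same for the moment, N m; "gripper_width": finger opening in m; "gripper_force": force on a finger pad.
Only numpy, scipy, OpenCV 4.12 (cv2) and the standard library are available. Lean on these libraries where they do the work, as an engineer would, in place of code of your own. Each camera call takes 0.05 s, during which the arm holds its last target. There are 200 camera calls.

TASK

Take the new brake pad, the one with the thick lining, and stand it in the leaning pad carrier beside the brake disc: lining towards the disc, both end tabs fully down in their slots. Lower it in rather than letting it drop, let go, and leave the worn thin pad and the other things on the bench where they are.

Things in the scene. Friction and masses are not known exactly. Their poses are not given: they have to be found in the camera images.
- new_pad: New brake pad on its long edge on the bench, 0.35 kg: steel backing plate 100 long x 6 thick x 58 mm high, a tab at each end, black lining (11 thick, 90 long, 50 mm high) on its -y face, flush with the underside; 17 mm thick in all. Origin: underside, mid length, mid thickness of the backing plate. x along its length, z up; lining from y = -3 to -14 mm. The worn pad starts likewise.
- new_pad_grip (a point): Point to grip the new pad, across its thickness: mid length, mid of the 17 mm total thickness, 40 mm above the underside (pad frame 0, -5.5, 40 mm).
- new_pad_lining (a point): Centre of the new pad's lining face, pad frame 0, -14, 29 mm.
- new_pad_tab (a point): Outer end of the new pad's +x tab, pad frame 63, 0, 24 mm; the -x tab is its mirror image. Tabs are 6 mm thick, 24 mm high (12 to 36 mm above the underside), 13 mm long; 126 mm over both.
- worn_pad: Worn brake pad, the same as the new one but with a lining only 4 mm thick (10 mm in all); same axes. Stands on its long edge on the bench; to be left alone.
- rig: Fixed bench stand with an upright brake disc (200 mm diameter) and, beside it, the pad carrier. Origin: on the bench, below the disc's axis and in the plane of the carrier's slots; x, y level, z up. Base plate 240 x 190 x 10 mm. Disc axis along y, 112 mm above the bench; disc from y = -54 to -72 mm, its hat to y = -34 mm.
- carrier: Steel pad carrier fixed on the rig, leaning 30 degrees: two end brackets with slots open at the top for the pad's tabs. Its frame is the pad's own frame when fully home: origin 177 mm above the bench, x along the pad (rising 30 degrees away from the robot), z the way the pad is drawn out (up and 30 degrees back towards the robot), -y towards the disc, whose rim reaches z = 25 mm.
- carrier_mouth (a point): Midway between the slot mouths, carrier frame 0, 0, 50 mm. Slots 10 mm wide (y = -5 to 5 mm), flared from z = 40 to 50 mm; end walls at x = -65.5 and 65.5 mm; tabs come to rest on ledges at z = 12 mm. Brackets reach from x = 53 to 76 mm either side and y = -18 to 28 mm; a bar joins them at y = 18 to 30, below z = 6 mm. 40 mm free between lining and disc.
- can: Black spray can with a white cap, 62 mm diameter, 160 mm high, standing; origin under its centre. Bystander.
- deep_socket: Steel deep socket, 28 mm diameter, 63 mm high, standing; origin under its centre. Bystander.
- short_socket: Steel short socket, 26 mm diameter, 30 mm high, standing; origin under its centre. Bystander.
- wrench: Steel wrench 170 mm long lying flat along its x. Bystander.
- driver: Screwdriver 200 mm long with a black handle, lying along its x. Bystander.
- jar: Grey jar with a steel cap, 50 mm diameter, 60 mm high; origin under its centre. Bystander.

How it is judged:
At the end, for the whole second after the job is handed in: The new pad stands released and at rest in the carrier: its origin within 6 mm along, 4 mm across and 4 mm in height of the carrier's origin, its long axis within 0.1 rad and its upright axis within 0.12 rad of the carrier's, the lining on the disc's side (x of new_pad in the frame of carrier between -0.006 and 0.006 m and y of new_pad in the frame of carrier between -0.004 and 0.004 m and z of new_pad in the frame of carrier between -0.004 and 0.004 m and y of new_pad_lining in the frame of carrier below -0.006 m and angle between the z axis of new_pad and the z axis of carrier, either way round below 0.12 rad and angle between the x axis of new_pad and the x axis of carrier, either way round below 0.1 rad and linear speed of new_pad below 0.02 m/s and contact force between the fingers and new_pad below 0.5 N); the robot touches nothing.
It fails at once if the new pad is dropped: it moves faster than 0.45 m/s while the fingers do not hold it (linear speed of new_pad above 0.45 m/s and contact force between the fingers and new_pad below 0.3 N).
It fails at once if the worn pad is moved more than 30 mm or tipped over (distance of worn_pad from where it was at the start of the episode above 0.03 m or angle between worn_pad's own z axis and vertical above 0.5 rad).
It fails at once if the can, the jar or a socket is moved more than 30 mm or tipped over (distance of any of can, jar, deep_socket, short_socket from where it was at the start of the episode above 0.03 m or angle between any of can, jar, deep_socket, short_socket's own z axis and vertical above 0.5 rad).
It fails at once if the wrench or the screwdriver is moved more than 30 mm (distance of any of wrench, driver from where it was at the start of the episode above 0.03 m).
It also fails if it takes over 45 s, if anything falls off the work surface, if the arm or the gripper's body presses on something with over 40 N, if the wrist force passes 120 N, or if a joint passes its speed limit or range.

## Working session

There is one attempt and no reset: what is moved stays moved. The work goes in short steps, Python scripts to look and compute and a shell command to move; the robot and the scene stay as the last step left them, time stands still between calls to the robot, and variables do not carry over. Pictures are saved under pics/ and viewed, at most 10 in all, crops included, and the job is handed in when it is done.

```bash
mkdir -p pics; cat > h.py <<'E'
import numpy as np, cv2
from scipy.spatial.transform import Rotation as R
from station import bot, capture, hand_in, models
np.set_printoptions(precision=4,suppress=True)
def cloud(p):
    K=p['mtx'];d=p['depth'];v,u=np.indices(d.shape)
    c=np.stack([(u-K[0,2])/K[0,0]*d,(v-K[1,2])/K[1,1]*d,d],-1)
    Rm=cv2.Rodrigues(np.array(p['rvec'],float))[0]
    return (c-np.array(p['tvec']).reshape(3))@Rm
def save(p,n): cv2.imwrite('pics/'+n,p['pixels'][:,:,::-1])
E
python3 - <<'E'
from h import *
for n in ['scene','top']:
    p=capture(n); save(p,n+'0.png')
    for t in ['new_pad','new_pad_grip','new_pad_lining','new_pad_tab','worn_pad','rig','carrier','carrier_mouth','can','deep_socket','short_socket','wrench','driver','jar']:
        try: print(n,t,[(np.array(r['centre']).round(4).tolist(),round(float(r['score']),2)) for r in models.tip_of(t,p)][:3])
        except Exception as e: print(n,t,e)
print(bot.observe())
E
```

```text
scene new_pad [([0.577, 0.0818, 0.0038], 0.83)]
scene new_pad_grip [([0.5751, 0.0759, 0.0387], 0.62)]
scene new_pad_lining [([0.5844, 0.0638, 0.0286], 0.89)]
scene new_pad_tab [([0.635, 0.0985, 0.0242], 0.95)]
scene worn_pad [([0.4667, 0.2467, 0.0024], 0.78), ([0.5839, 0.0659, 0.0294], 0.38)]
scene rig [([0.5794, -0.2107, -0.0006], 0.74), ([0.6768, 0.2579, 0.0004], 0.72)]
scene carrier [([0.5429, -0.2014, 0.1763], 0.88)]
scene carrier_mouth []
scene can [([0.5956, 0.3876, -0.0018], 0.69), ([0.5808, 0.0628, 0.0259], 0.59)]
scene deep_socket [([0.58, 0.0839, -0.0003], 0.24)]
scene short_socket [([0.4425, 0.1147, 0.0035], 0.56)]
scene wrench [([0.3922, -0.0463, 0.0008], 0.93)]
scene driver [([0.6759, 0.2584, 0.0014], 0.61)]
scene jar [([0.4057, 0.452, -0.0025], 0.74), ([0.6747, 0.259, 0.0022], 0.39)]
top new_pad [([0.5776, 0.0819, -0.002], 0.61)]
top new_pad_grip [([0.4064, 0.4549, -0.0025], 0.55), ([0.5755, 0.0785, 0.0422], 0.54)]
top new_pad_lining [([0.5828, 0.0711, 0.0257], 0.66)]
top new_pad_tab [([0.6358, 0.0995, 0.0234], 0.91), ([0.6787, 0.2545, 0.0019], 0.6)]
top worn_pad [([0.4
[... 287 characters left out ...]
0043], 0.5)]
top short_socket [([0.4423, 0.1173, 0.0004], 0.5)]
top wrench [([0.3881, -0.048, -0.0037], 0.94)]
top driver [([0.6771, 0.2551, 0.0003], 0.96)]
top jar [([0.4046, 0.4537, 0.0004], 0.7)]
{'time': 1.5, 'joints': array([-1.415 ,  0.2863,  1.5767, -0.    ,  1.2786, -0.15  ]), 'qd': array([ 0.0001, -0.0003,  0.0004,  0.0008, -0.0002,  0.    ]), 'effort': array([  0.0014, -40.5954, -29.2928,  -0.    ,   0.0006,  -0.    ]), 'tcp_pos': array([ 0.2032, -0.6437,  0.2533]), 'orientation': array([ 0.9883,  0.1523, -0.    , -0.    ]), 'ft_force': array([-0.4122,  0.1957,  0.5504]), 'wrist_torque': array([ 0.0025, -0.0036,  0.0225]), 'gripper_force': 0.0, 'gripper_width': 0.08548801801748268}
```

View pics/scene0.png

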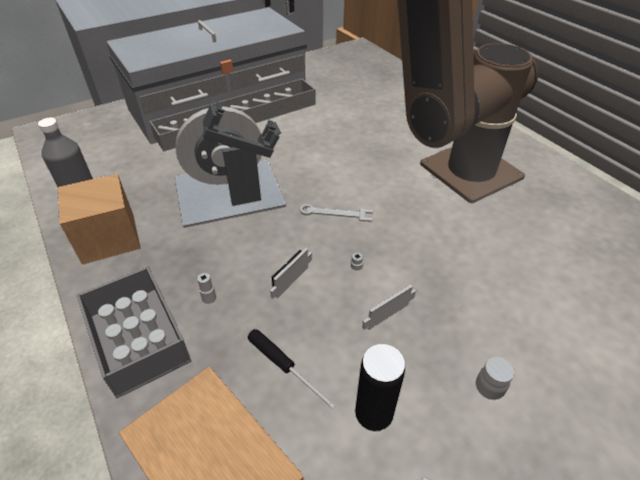

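View pics/top0.png

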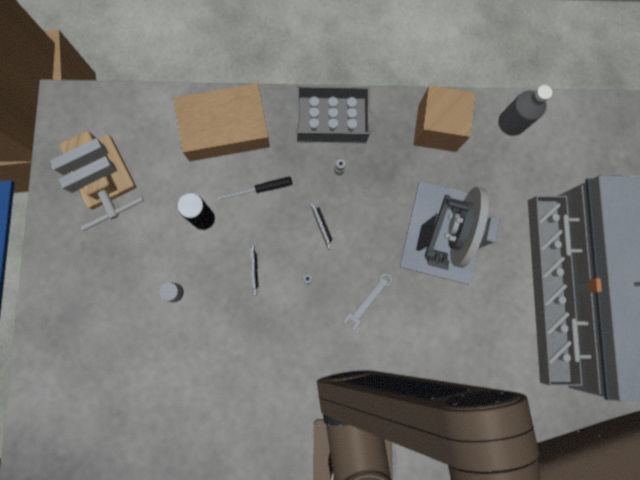

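```bash
python3 - <<'E'
from h import *
for n in ['top','scene']:
    p=capture(n); P=cloud(p).reshape(-1,3); np.savez(n+'.npz',P=P,px=p['pixels'],mtx=p['mtx'],rvec=p['rvec'],tvec=p['tvec'])
    def rect(m,name):
        q=P[m]; 
        if len(q)<20: print(n,name,len(q));return
        (c,s,a)=cv2.minAreaRect((q[:,:2]*1000).astype(np.float32)); print(n,name,len(q),np.array(c),np.array(s),a,'z',q[:,2].min(),q[:,2].max())
    x,y,z=P.T
    near=(abs(x-.577)<.09)&(abs(y-.08)<.06)
    rect(near&(z>.052)&(z<.064),'newpad top'); rect(near&(z>.046)&(z<.053),'lining top'); rect(near&(z>.015)&(z<.064),'newpad all')
    rg=(abs(x-.577)<.17)&(abs(y+.21)<.17)
    rect(rg&(z>.005)&(z<.014),'base')
    rect(rg&(z>.19),'high'); 
    q=P[rg&(z>.06)]; h=np.histogram(q[:,1],20); print(h)
E
```

```text
top newpad top 152 [578.8898  76.1881] [99.8708 16.7224] 22.0921630859375 z 0.0520635094043015 0.06280941496851752
top lining top 112 [578.9324  75.804 ] [90.434  17.2317] 22.12251091003418 z 0.04605662254659298 0.052953299788059696
top newpad all 328 [578.696   75.8583] [124.9293  17.584 ] 21.990625381469727 z 0.015034683252930222 0.06280941496851752
top base 3462 [ 577.2141 -210.1794] [339.3684 339.4511] 0.012824073433876038 z 0.005002269794575284 0.013995459989399247
top high 1024 [ 546.7645 -227.6217] [103.4481 184.185 ] 75.52591705322266 z 0.19002978238782892 0.2598899951885776
(array([ 30, 106, 143, 104,  43, 215, 235, 277, 325, 444, 340, 232,  89,
        61,  76, 181, 254, 347, 236,  70]), array([-0.3373, -0.3282, -0.3192, -0.3101, -0.3011, -0.292 , -0.283 ,
       -0.2739, -0.2649, -0.2558, -0.2468, -0.2377, -0.2287, -0.2196,
       -0.2106, -0.2015, -0.1925, -0.1834, -0.1744, -0.1653, -0.1563]))
scene newpad top 171 [580.4759  78.3958] [99.4655 15.5576] 22.005577087402344 z 0.052085515106741566 0.060082908070921155
scene lining top 193 [581.0828  76.9356] [100.8783  18.2739] 22.320993423461914 z 0.04606076679446353 0.052918308812376365
scene newpad all 818 [580.3997  77.1191] [126.5936  19.0596] 22.60672950744629 z 0.015001372955507283 0.060082908070921155
scene base 3444 [ 535.5894 -209.2012] [246.5632 328.7778] 75.36668395996094 z 0.005054121236058212 0.013985044941655037
scene high 1015 [ 548.0388 -227.6055] [106.3614 176.4103] 77.04451751708984 z 0.19004462371952452 0.25761455751065576
(array([ 17,  61, 469, 522, 180, 178, 648, 584, 279, 166,  38,  60,  34,
        85, 181, 374, 712, 770, 361, 152]), array([-0.3067, -0.2992, -0.2917, -0.2842, -0.2767, -0.2692, -0.2617,
       -0.2542, -0.2467, -0.2392, -0.2317, -0.2241, -0.2166, -0.2091,
       -0.2016, -0.1941, -0.1866, -0.1791, -0.1716, -0.1641, -0.1566]))
```

```bash
python3 -m pendant '[0,2,-2,-5,0,0,0, 0,2,-2,-5,0,0,0, 0,4.3,-4.3,0,0,0,0, 0,4.3,-4.3,0,0,0,0, 0,4.3,-4.3,0,0,0,0, 0,4.3,-4.3,0,0,0,0, 0,4.3,-4.3,0,0,0,0, 0,4.3,-4.3,0,0,0,0, 0,4.3,-4.3,0,0,0,0, 0,4.3,-4.3,0,0,0,0, 0,4.3,-4.3,0,0,0,0, 0,4.3,-4.3,0,0,0,0]'
cat > k.py <<'E'
from h import *
import sys
# target tcp pos, rotation -> needed shift in tool axes (cm) and rotvec
def need(pos,Rt):
    s=bot.observe(); Rc=R.from_quat(s['orientation'])
    d=Rc.inv().apply(np.array(pos)-s['tcp_pos'])*100; w=(Rc.inv()*Rt).as_rotvec()
    print('t',s['time'],'tcp',s['tcp_pos'],'q',s['joints'],'need cm',d,'rot',w,'F',s['ft_force'],s['gripper_width'],s['gripper_force'])
def down(yaw,tilt=0): # tool x along yaw, z down; tilt leans like carrier
    return R.from_euler('z',yaw,degrees=True)*R.from_euler('y',-tilt,degrees=True)*R.from_euler('x',180,degrees=True)
E
python3 - <<'E'
from k import *
need([.5795,.0765,.15],down(22))
# rig fit
P=np.load('scene.npz')['P']; c=np.load('scene.npz')['px'].reshape(-1,3).astype(int)
yaw=np.radians(-14.5); o=np.array([.577,-.210])
for it in range(5):
    ex=np.array([np.cos(yaw),np.sin(yaw)]); ey=np.array([-ex[1],ex[0]])
    u=(P[:,:2]-o)@ex; v=(P[:,:2]-o)@ey; r=np.hypot(u,P[:,2]-.112)
    m=(abs(v+.054)<.008)&(r>.075)&(r<.098)
    q=P[m]; A=np.c_[q[:,0],q[:,1],q[:,2],np.ones(len(q))]
    n=np.linalg.svd(q-q.mean(0),full_matrices=False)[2][2]; n*=np.sign(n[1])
    yaw=np.arctan2(-n[0],n[1]); off=(q.mean(0)[:2]-o)@n[:2]; o=o+n[:2]*(off+.054)
    print(len(q),np.degrees(yaw),n,o)
# carrier-frame extents of bracket points
for f in ['scene','top']:
    P=np.load(f+'.npz')['P']
    Rc=R.from_euler('z',yaw)*R.from_euler('y',-30,degrees=True)
    oc=np.r_[o-.0375*ex,.177]
    C=Rc.inv().apply(P-oc)
    m=(C[:,2]>.038)&(C[:,2]<.06)&(abs(C[:,0])<.1)&(C[:,1]>-.03)&(C[:,1]<.04); C=C[m]
    for s in (-1,1):
        d=C[C[:,0]*s>0.03]; print(f,s,len(d),np.percentile(d,[1,5,50,95,99],axis=0).T)
E
```

```text
time: 3.1
tcp_pos: [0.5105, -0.052, 0.3538]
orientation: [0.988, 0.152, 0.001, 0.0]
ft_force: [0.9, 0.0, 0.4]
gripper_width: 0.0854
gripper_force: 0.0
t 3.1 tcp [ 0.5105 -0.052   0.3538] q [-0.2994 -0.1395  1.846  -0.0001  1.4337  0.9656] need cm [ 10.4247 -10.1948  20.3813] rot [ 0.0009 -0.001  -0.0781] F [0.8948 0.0188 0.3845] 0.08537853491272562 0.0
1387 -14.006534648993336 [ 0.242   0.9703 -0.0006] [ 0.5761 -0.2137]
1416 -13.939980249625624 [ 0.2409  0.9705 -0.0001] [ 0.576  -0.2138]
1417 -13.936149434230693 [ 0.2408  0.9706 -0.0001] [ 0.576  -0.2138]
1417 -13.936149434230693 [ 0.2408  0.9706 -0.0001] [ 0.576  -0.2138]
1417 -13.936149434230693 [ 0.2408  0.9706 -0.0001] [ 0.576  -0.2138]
scene -1 112 [[-0.0719 -0.0706 -0.0642 -0.0512 -0.0506]
 [-0.014  -0.013   0.0093  0.027   0.029 ]
 [ 0.0384  0.0393  0.0436  0.048   0.049 ]]
scene 1 103 [[ 0.0552  0.057   0.0662  0.0761  0.0769]
 [-0.0143 -0.0126  0.0098  0.0275  0.0302]
 [ 0.0381  0.0383  0.0439  0.0484  0.049 ]]
top -1 158 [[-0.0724 -0.0712 -0.065  -0.0511 -0.0502]
 [-0.0173 -0.0138  0.005   0.0262  0.0281]
 [ 0.0385  0.0389  0.0461  0.0515  0.0533]]
top 1 165 [[ 0.056   0.0573  0.0713  0.0778  0.0784]
 [-0.0167 -0.0143  0.0045  0.0266  0.0285]
 [ 0.0384  0.0389  0.0458  0.0517  0.0523]]
```

```bash
python3 -m pendant '[0,2.08,-2.04,4.1,0,0,-0.0157, 0,2.08,-2.04,4.1,0,0,-0.0157, 0,2.08,-2.04,4.1,0,0,-0.0157, 0,2.08,-2.04,4.1,0,0,-0.0157, 0,2.08,-2.04,4.0,0,0,-0.0157, 0,0,0,2,0,0,0, 0,0,0,0,0,0,0]'
python3 - <<'E'
from k import *
need([.5795,.0765,.043],down(22))
for n in ('top','scene'):
    p=capture(n);save(p,n+'1.png')
    for t in ('new_pad_grip','new_pad'):
        print(n,t,[(np.array(r['centre']),round(float(r['score']),2)) for r in models.tip_of(t,p)][:2])
E
```

```text
time: 3.98
tcp_pos: [0.5731, 0.0764, 0.1277]
orientation: [0.982, 0.191, -0.002, -0.0]
ft_force: [-0.2, -0.9, 0.3]
gripper_width: 0.0856
gripper_force: 0.0
t 3.975 tcp [0.5731 0.0764 0.1277] q [-0.0428  0.2135  1.9104 -0.0004  1.0216  1.1439] need cm [0.6302 0.2385 8.4648] rot [-0.0013  0.0037  0.0004] F [-0.2336 -0.9177  0.3128] 0.08557124205074744 0.0
top new_pad_grip []
top new_pad []
scene new_pad_grip [(array([0.576 , 0.075 , 0.0407]), 0.73)]
scene new_pad [(array([0.5763, 0.0807, 0.0002]), 0.89), (array([0.5747, 0.0723, 0.0383]), 0.51)]
```

View pics/scene1.png

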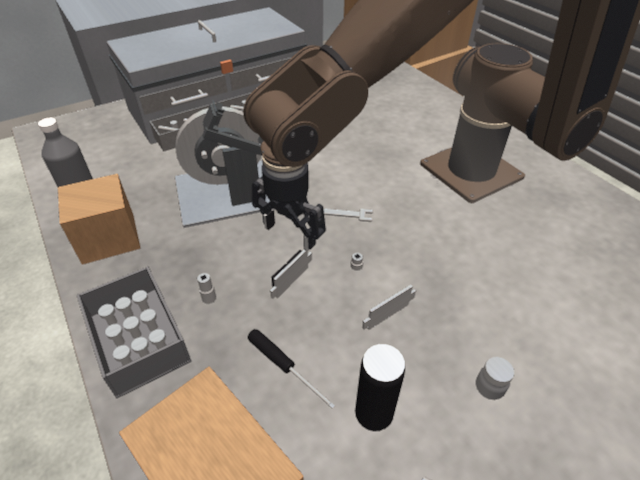

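```bash
python3 -m pendant '[0,0.6,0.24,0,0,0,0, 0,0,0,3,0,0,0, 0,0,0,3,0,0,0, 0,0,0,2.4,0,0,0, 130,0,0,0,0,0,0, 255,0,0,0,0,0,0, 255,0,0,0,0,0,0, 255,0,0,0,0,0,0, 255,0,0,0,0,0,0, 255,0,0,0,0,0,0]'
python3 - <<'E'
from k import *
need([.5795,.0765,.043],down(22))
E
```

```text
time: 5.52
tcp_pos: [0.5818, 0.0767, 0.0468]
orientation: [0.982, 0.191, 0.001, 0.0]
ft_force: [-0.2, 0.9, 6.0]
gripper_width: 0.0162
gripper_force: 59.7
t 5.525 tcp [0.5818 0.0767 0.0468] q [-0.0417  0.3483  1.9178  0.0001  0.8731  1.1447] need cm [-0.2256 -0.0685  0.3828] rot [ 0.0009 -0.0022  0.0003] F [-0.2152  0.8688  5.9554] 0.01617198397114335 59.709687530994415
```

```bash
python3 -m pendant '[255,0,0,-1,0,0,0, 255,0,0,-3,0,0,0, 255,0,0,-5,0,0,0, 255,0,0,-6,0,0,0, 255,0,0,-6,0,0,0, 255,0,0,-6,0,0,0, 255,0,0,-4,0,0,0, 255,0,0,0,0,0,0]'
python3 - <<'E'
from k import *
oc=np.array([.5421,-.2054,.177]); Rt=down(-14,30); Rc=Rt*R.from_euler('x',180,degrees=True)
print(oc+Rc.apply([0,-.0055,.15]))
need(oc+Rc.apply([0,-.0055,.15]),Rt)
r=(R.from_quat(bot.observe()['orientation']).inv()*Rt)
p=capture('scene');save(p,'scene2.png')
E
```

```text
time: 6.52
tcp_pos: [0.5817, 0.0767, 0.3593]
orientation: [0.982, 0.191, 0.004, 0.001]
ft_force: [-0.7, -0.2, -2.7]
gripper_width: 0.0158
gripper_force: 58.9
[ 0.468  -0.1926  0.3069]
t 6.525 tcp [0.5817 0.0767 0.3593] q [-0.0418  0.0263  1.6779 -0.0001  1.4301  1.1447] need cm [-20.6706  20.6829   5.1621] rot [-0.1636  0.4987  0.6141] F [-0.6641 -0.1868 -2.6713] 0.015839268421552605 58.87936860322952
```

View pics/scene2.png

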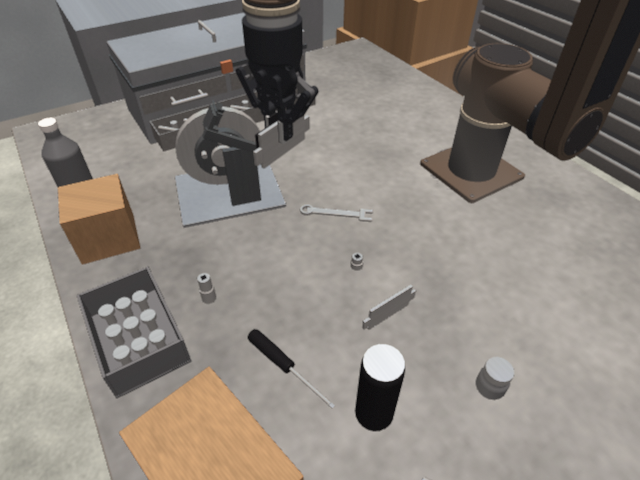

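```bash
python3 -m pendant '[255,-4.1,4.1,0,0,0,0, 255,-4.1,4.1,0,0,0,0, 255,-4.1,4.1,0,0,0,0, 255,-4.1,4.1,0,0,0,0, 255,-4.1,4.1,0,0,0,0, 255,0,0,0,0,0,0.157, 255,0,0,0,0,0,0.157, 255,0,0,0,0,0,0.157, 255,0,0,0,0,0,0.157, 255,0,0,0,0,0.1745,0, 255,0,0,0,0,0.1745,0, 255,0,0,0,0,0.1745,0]'
python3 -m pendant '[255,0,0,0,0,0,0, 255,0,0,0,0,0,0]'
python3 - <<'E'
from k import *
oc=np.array([.5421,-.2054,.177]); Rt=down(-14,30); Rc=Rt*R.from_euler('x',180,degrees=True)
need(oc+Rc.apply([0,-.0055,.12]),Rt)
E
```

```text
time: 8.07
tcp_pos: [0.4665, -0.1894, 0.3505]
orientation: [0.959, -0.118, 0.256, 0.03]
ft_force: [0.5, 0.8, -3.6]
gripper_width: 0.0159
gripper_force: 59.3
time: 8.32
tcp_pos: [0.4673, -0.1901, 0.3534]
orientation: [0.959, -0.118, 0.255, 0.031]
ft_force: [0.0, -0.4, -2.8]
gripper_width: 0.0158
gripper_force: 59.3
t 8.325 tcp [ 0.4673 -0.1901  0.3534] q [-0.6872 -0.4316  2.1275  0.2591  0.9859  1.0349] need cm [-2.1774  0.2344  7.1055] rot [-0.0013  0.0049 -0.0002] F [ 0.0291 -0.4387 -2.838 ] 0.015772580456731872 59.31027352809906
```

```bash
python3 -m pendant '[255,-0.7,0.1,2.4,0,0,0, 255,-0.7,0.1,2.4,0,0,0, 255,-0.8,0.03,2.3,0,0,0, 255,0,0,0,0,0,0, 255,0,0,0,0,0,0]'
cat > m.py <<'E'
from k import *
oc=np.array([.5421,-.2054,.177]); Rt=down(-14,30); Rc=Rt*R.from_euler('x',180,degrees=True)
s=bot.observe(); tc=Rc.inv().apply(s['tcp_pos']-oc); print('tcp in carrier mm',tc*1000,'roterr',(Rc.inv()*R.from_quat(s['orientation'])*R.from_euler('x',180,degrees=True)).as_rotvec(), 't',s['time'],'F',s['ft_force'])
for f in ('scene','top'):
    p=capture(f); save(p,f+sys.argv[1]+'.png'); C=Rc.inv().apply(cloud(p).reshape(-1,3)-oc)*1000
    np.save(f+'_C.npy',C)
    x,y,z=C.T; 
    P=lambda m: (m.sum(),np.percentile(C[m],[2,10,50,90,98],axis=0).T) if m.sum()>5 else m.sum()
    zz=(tc[2]*1000-46.8) # predicted underside
    print(f,'predicted pad underside z',zz)
    b=(abs(y)<25)&(abs(x)<80)&(z>zz-8)&(z<zz+62)
    print('pad back face',P(b&(y>-2)&(abs(x)<48)&(z<zz+20)))
    for sg in (1,-1):
        print(' tab',sg,P(b&(x*sg>52)&(abs(y)<12)&(z>max(56,zz+5))))
        print(' bracket',sg,P((x*sg>45)&(x*sg<85)&(z>40)&(z<54)&(y>-25)&(y<35)))
    m=b&(y>-2)&(y<9)&(abs(x)<70)
    q=C[m]; n=np.linalg.svd(q-q.mean(0),full_matrices=False)[2][2] if len(q)>10 else 0; print(' face normal',n)
    r=cv2.minAreaRect(q[:,[0,2]].astype(np.float32)); print(' rect xz',r)
E
python3 m.py 3
```

```text
time: 8.95
tcp_pos: [0.4838, -0.1968, 0.284]
orientation: [0.959, -0.117, 0.257, 0.032]
ft_force: [-0.3, -0.6, -2.7]
gripper_width: 0.0161
gripper_force: 59.3
tcp in carrier mm [  2.6828  -5.7697 121.9726] roterr [ 0.0002 -0.0005  0.0011] t 8.95 F [-0.2654 -0.6317 -2.7421]
scene predicted pad underside z 75.17264511508323
pad back face (np.int64(433), array([[-45.7604, -37.5195,   1.1294,  38.6829,  45.9686],
       [ -0.2093,   0.7534,   2.9049,   4.9831,   6.0093],
       [ 74.6843,  76.763 ,  84.9967,  93.2175,  94.8391]]))
 tab 1 (np.int64(83), array([[ 52.6826,  53.4029,  58.2769,  63.3408,  63.9669],
       [ -2.3138,  -0.4077,   2.7065,   4.8846,   5.8104],
       [ 87.1427,  89.0301,  98.9536, 108.8368, 110.4304]]))
 bracket 1 (np.int64(90), array([[ 53.9243,  55.3413,  63.3337,  73.5369,  74.5442],
       [-12.6935, -11.1128,   6.8629,  22.8642,  29.1034],
       [ 40.2211,  40.901 ,  46.5397,  49.4149,  50.4187]]))
 tab -1 (np.int64(51), array([[-62.3193, -61.3106, -56.8922, -53.3317, -52.2995],
       [ -1.1281,  -0.0758,   1.7354,   4.554 ,   6.123 ],
       [ 86.4726,  8
[... 901 characters left out ...]
24,  74.4045,  75.2602],
       [-15.3033, -12.3924,   4.906 ,  21.3404,  27.6905],
       [ 40.1509,  41.395 ,  47.3137,  52.5171,  53.7132]]))
 tab -1 (np.int64(22), array([[-60.3685, -60.2552, -56.5653, -53.3088, -52.8696],
       [ -2.3625,  -1.1497,   1.5198,   2.614 ,   2.8486],
       [ 91.1052,  95.6571, 107.7162, 114.2273, 115.4222]]))
 bracket -1 (np.int64(95), array([[-74.2351, -72.7986, -68.6119, -64.3329, -62.6473],
       [ -8.2089,  -5.5161,   9.3449,  25.4462,  28.1673],
       [ 40.3484,  41.8117,  46.9882,  50.6014,  52.8123]]))
 face normal [-0.0037 -0.9997 -0.0231]
 rect xz ((2.3678245544433594, 107.941162109375), (61.650047302246094, 125.414306640625), 87.75704193115234)
```

```bash
python3 -m pendant '[255,0,0,1,0,0,0, 255,0,0,1,0,0,0, 255,0,0,1,0,0,0, 255,0,0,1,0,0,0, 255,0,0,0.6,0,0,0, 255,0,0,0.4,0,0,0, 255,0,0,0,0,0,0]'
python3 m.py 4
```

```text
time: 9.93
tcp_pos: [0.5073, -0.2024, 0.2392]
orientation: [0.959, -0.117, 0.257, 0.031]
ft_force: [0.6, -0.1, -1.8]
gripper_width: 0.0157
gripper_force: 59.4
tcp in carrier mm [ 1.23   -5.5356 71.1591] roterr [0.0005 0.0006 0.0005] t 9.925 F [ 0.5742 -0.0994 -1.8485]
scene predicted pad underside z 24.359129298636063
pad back face (np.int64(398), array([[-46.1836, -37.8574,   1.2638,  38.6014,  45.6528],
       [ -0.391 ,   0.8116,   3.0311,   4.8835,   5.9629],
       [ 23.7465,  26.0718,  34.1433,  42.3425,  44.0089]]))
 tab 1 (np.int64(14), array([[52.579 , 54.4025, 58.0836, 61.9763, 62.4864],
       [-0.9463, -0.3964,  2.3142,  4.5405,  4.7591],
       [56.1671, 56.3927, 57.8417, 59.1434, 59.9983]]))
 bracket 1 (np.int64(117), array([[ 45.7254,  48.6982,  61.3927,  73.4847,  74.3198],
       [-12.8605,  -8.6455,   4.0586,  19.0731,  28.6268],
       [ 40.1586,  41.2966,  47.5977,  51.1222,  53.0329]]))
 tab -1 (np.int64(12), array([[-62.743 , -61.7982, -56.5738, -53.7533, -52.4234],
       [ -2.2465,  -0.3891,   1.7602,   3.9435,   4.3491],
       [ 56.5782,  56.6885,  58.1664, 
[... 870 characters left out ...]
2,  74.5392,  76.01  ],
       [-16.0246, -12.2697,   2.6823,  19.7708,  27.0222],
       [ 40.417 ,  41.6121,  47.4481,  52.4551,  53.5519]]))
 tab -1 (np.int64(12), array([[-61.0888, -60.953 , -57.5507, -54.6652, -52.7007],
       [ -2.5211,  -1.7345,   0.5241,   2.6199,   2.7741],
       [ 58.6776,  59.3777,  61.6454,  63.0194,  63.2697]]))
 bracket -1 (np.int64(104), array([[-74.269 , -72.3332, -68.0762, -53.1267, -51.6809],
       [ -3.3086,   0.9997,  11.7508,  25.0147,  27.6565],
       [ 40.2247,  42.4745,  48.027 ,  52.1285,  53.3887]]))
 face normal [0.005  0.999  0.0444]
 rect xz ((-0.9340286254882812, 55.884605407714844), (138.744873046875, 64.28375244140625), 2.7055611610412598)
```

View pics/scene4.png

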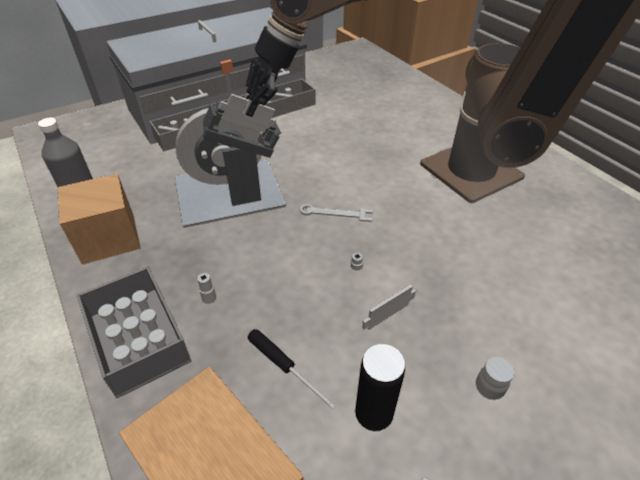

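```bash
python3 -m pendant '[255,0.08,0,0.4,0,0,0, 255,0,0,0.4,0,0,0, 255,0,0,0.4,0,0,0, 255,0,0,0.4,0,0,0, 255,0,0,0,0,0,0]'
python3 m.py 5 | head -1
```

```text
time: 10.65
tcp_pos: [0.5156, -0.2044, 0.2255]
orientation: [0.959, -0.117, 0.256, 0.031]
ft_force: [0.7, 0.4, -3.5]
gripper_width: 0.0158
gripper_force: 59.4
tcp in carrier mm [ 1.7574 -5.4697 54.9377] roterr [0.0007 0.0011 0.0004] t 10.65 F [ 0.7187  0.3916 -3.4682]
```

Free so far; about 8 mm remain.

```bash
python3 -m pendant '[255,0,0,0.3,0,0,0, 255,0,0,0.2,0,0,0, 255,0,0,0.15,0,0,0, 255,0,0,0,0,0,0, 255,0,0,0,0,0,0]'
python3 m.py 6 | head -6
```

```text
time: 11.38
tcp_pos: [0.5189, -0.2054, 0.2205]
orientation: [0.959, -0.117, 0.257, 0.031]
ft_force: [0.6, -0.6, -2.9]
gripper_width: 0.0156
gripper_force: 59.4
tcp in carrier mm [ 2.2104 -5.5868 48.9502] roterr [0.0003 0.     0.0005] t 11.375 F [ 0.6438 -0.5547 -2.9084]
scene predicted pad underside z 2.150241047851729
pad back face (np.int64(435), array([[-45.4413, -37.9798,   1.0319,  38.5845,  45.7231],
       [ -0.3469,   1.1325,   3.2338,  20.1945,  23.8235],
       [  2.0859,   3.7959,  10.9487,  19.9121,  21.7918]]))
 tab 1 0
```

```bash
python3 -m pendant '[255,0,0,0.1,0,0,0, 255,0,0,0.1,0,0,0, 255,0,0,0,0,0,0]'; python3 -m pendant '[255,0,0,0.1,0,0,0, 255,0,0,0,0,0,0]'
python3 m.py 7 | head -1
```

```text
time: 11.85
tcp_pos: [0.5198, -0.2056, 0.2188]
orientation: [0.959, -0.117, 0.257, 0.031]
ft_force: [-1.3, 0.0, -2.0]
gripper_width: 0.0158
gripper_force: 59.7
time: 12.1
tcp_pos: [0.5199, -0.2056, 0.2187]
orientation: [0.959, -0.117, 0.256, 0.031]
ft_force: [-10.3, 1.9, 5.0]
gripper_width: 0.0159
gripper_force: 61.0
tcp in carrier mm [ 2.2517 -5.5709 46.8546] roterr [0.0006 0.0011 0.0014] t 12.1 F [-10.2887   1.8501   4.9871]
```

```bash
python3 -m pendant '[200,0,0,0,0,0,0, 180,0,0,0,0,0,0, 160,0,0,0,0,0,0, 145,0,0,0,0,0,0, 145,0,0,0,0,0,0]'
python3 m.py 8 | sed -n 1,6p
```

```text
time: 12.82
tcp_pos: [0.5204, -0.2057, 0.2178]
orientation: [0.959, -0.117, 0.257, 0.031]
ft_force: [0.3, 0.2, 0.7]
gripper_width: 0.0367
gripper_force: 0.0
tcp in carrier mm [ 2.2089 -5.5455 45.891 ] roterr [0.0003 0.     0.0006] t 12.825 F [0.3474 0.219  0.7144]
scene predicted pad underside z -0.9090387614647497
pad back face (np.int64(402), array([[-45.1656, -38.0064,   2.0272,  38.8748,  45.619 ],
       [ -0.2885,   1.0698,   3.1338,  20.5095,  23.8059],
       [ -0.2562,   1.6071,   7.8804,  16.449 ,  18.4776]]))
 tab 1 0
```

View pics/scene8.png

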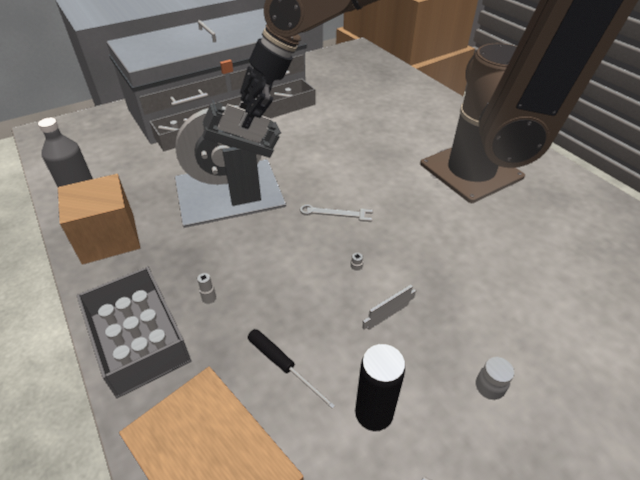

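Released, and the pad sits at (245,122) between the brackets with its underside at z≈0. I'll withdraw along the slot direction and check.

```bash
python3 -m pendant '[145,0,0,-0.5,0,0,0, 145,0,0,-1.5,0,0,0, 145,0,0,-3,0,0,0, 145,0,0,-5,0,0,0, 145,0,0,-5,0,0,0, 145,0,0,0,0,0,0, 145,0,0,0,0,0,0]'
python3 - <<'E'
from k import *
oc=np.array([.5421,-.2054,.177]); Rt=down(-14,30); Rc=Rt*R.from_euler('x',180,degrees=True)
for f in ('scene','top'):
    p=capture(f); save(p,f+'9.png'); C=Rc.inv().apply(cloud(p).reshape(-1,3)-oc)*1000; x,y,z=C.T
    m=(abs(x)<48)&(y>-25)&(y<10)&(z>8)&(z<75)
    for nm,k in (('back',m&(y>0)&(z<50)),('plate top',m&(z>54)),('lining top',m&(y<-5)&(z>44)&(z<54))):
        print(f,nm,k.sum(),np.percentile(C[k],[2,50,98],axis=0).T if k.sum()>4 else '')
    k=m&(z>54)
    if k.sum()>10: print('slope z/x',np.polyfit(x[k],z[k],1),'y/x',np.polyfit(x[k],y[k],1))
    for t in ('new_pad','new_pad_lining','new_pad_tab'):
        print(t,[(Rc.inv().apply(np.array(r['centre'])-oc)*1000,round(float(r['score']),2)) for r in models.tip_of(t,p)][:1])
cv2.imwrite('pics/crop9.png',cv2.resize(p['pixels'][160:300,380:520,::-1],None,fx=4,fy=4))
s=bot.observe();print(s['time'],s['ft_force'],s['tcp_pos'])
E
```

```text
time: 13.8
tcp_pos: [0.4471, -0.1874, 0.3482]
orientation: [0.959, -0.117, 0.257, 0.032]
ft_force: [0.0, 0.4, 0.4]
gripper_width: 0.0371
gripper_force: 0.0
scene back 673 [[-45.531    2.2264  46.1237]
 [  0.1198   2.1546   5.6431]
 [  8.6777  26.4235  49.0526]]
scene plate top 99 [[-44.3622   4.3205  45.872 ]
 [ -6.2963  -0.3075   2.6324]
 [ 54.2473  56.0849  57.8107]]
scene lining top 0 
slope z/x [-0.003  56.0888] y/x [ 0.0014 -0.7601]
new_pad [(array([-4.311 ,  3.0828,  0.8724]), 0.59)]
new_pad_lining [(array([ -4.6306, -17.476 ,  26.3448]), 0.56)]
new_pad_tab [(array([53.4973, -1.526 , 22.2296]), 0.7)]
top back 233 [[-44.8346   1.7545  45.4716]
 [  0.2689   1.9908   3.9837]
 [  8.573   27.5108  48.6637]]
top plate top 142 [[-41.8682   3.0733  45.2136]
 [ -7.7946  -2.0683   1.0434]
 [ 54.0806  58.7224  63.3841]]
top lining top 123 [[-37.965    6.1463  42.283 ]
 [-16.5394 -12.208   -7.7876]
 [ 45.8663  50.4138  53.7193]]
slope z/x [-0.0041 58.4469] y/x [ 0.0049 -2.4613]
new_pad [(array([-2.634 ,  2.1591, -2.8671]), 0.72)]
new_pad_lining [(array([ -8.3504, -12.5019,  26.2985]), 0.96)]
new_pad_tab [(array([61.1215, -2.6204, 26.0261]), 0.97)]
14.2 [ 0.2429 -0.8218 -0.8307] [ 0.4476 -0.1875  0.3469]
```

View pics/scene9.png

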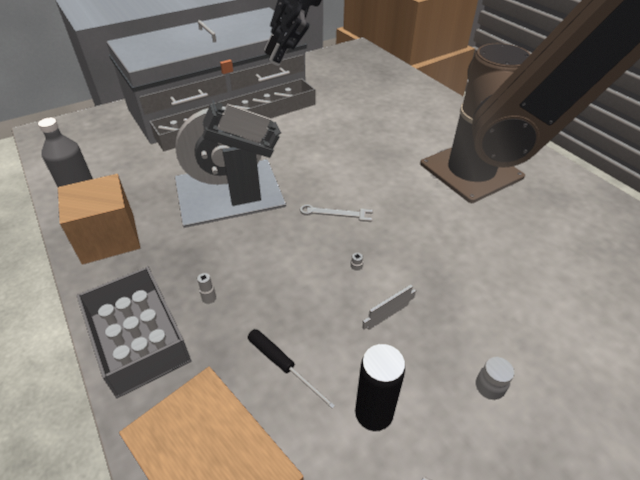

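The pad stands seated at (245,125): its top edge is near z=58 mm and parallel to the carrier, the lining faces the disc, and the gripper is clear at (290,30).

```bash
python3 -c "
from station import hand_in
print(hand_in())"
```

```text
the job is handed in; nothing more can be done
None
```

The new pad is in the leaning carrier with its lining towards the disc. By the final camera check both end tabs are down in their slots, the gripper is clear, nothing else on the bench was touched, and I've handed the job in (no verdict came back).

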